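Isolate the sample cabinet and offer up its front flap to the hinge

TASK

Turn the rotary isolator on top of the sample cabinet fully to off. Then pick up the loose front flap by its grip rib and bring it, level, to the cabinet so that its hinge knuckle sits between the two knuckles of the cabinet and all the bores line up ready for the pin. Finish while holding the flap there still in the gripper, without forcing it against the cabinet; leave the hinge pin, the black-capped bottle and the timer alone.

Things in the scene. Friction and masses are not known exactly. Their poses are not given: they have to be found in the camera images.
- cabinet: fixed grey open-fronted cabinet, 130 (x) x 200 (y) x 130 mm high, red dishes inside; origin: centre of underside; x points into it from the front, y left, z up. A hinge leaf on the upper front edge has two steel knuckles (tubes 26 mm outside, 14 bore, 30 long) along y, 45 mm gap between them, open above, below and in front. The isolator stands on its top.
- jamb_bore (a point): middle of the gap between the cabinet's two knuckles, on their common bore axis: 21 mm in front of the front face, 118 mm above the worktop; axes as the cabinet's (bore axis = y)
- isolator (a joint): rotary isolator: 0 = off stop, 1.2 rad = on stop; the value grows clockwise seen from above. Starts on (1.0 to 1.2). Light friction (0.06 N m), stays where left. The mark on the bar points to the open front at off and to the cabinet's left (+y) side at on.
- isolator_grip (a point): on the isolator's axis at the height to grip, 37 mm above the cabinet's top, 7 mm below the top of the bar, 15 mm behind the cabinet's middle. The point turns with the knob. Black bar 42 long (point x) x 14 wide (point y) mm, 30 mm high above a round 44 mm skirt, on a 68 mm base disc; at off the bar lies along the cabinet's x.
- flap: loose grey flap, 0.2 to 0.42 kg, flat on the worktop right of the cabinet: plate 110 (x) x 160 (y) x 6 mm, origin: centre of underside of the plate, z up. From its +x edge a tongue leads to a steel knuckle (tube 26 mm outside, 14 bore, 40 long along y). A black grip rib stands on it. When lined up, its axes are parallel to the cabinet's, the plate in the air in front of it.
- flap_bore (a point): middle of the flap's knuckle on its bore axis: 73 mm ahead (+x) of the flap's origin, 13 mm above the underside; axes as the flap's (bore axis = y)
- flap_grip (a point): grip point in the rib, 10 mm ahead (+x) of the flap's origin, 28 mm above the underside, near the centre of mass in plan; the rib is 60 long (x) x 14 wide (y) mm and rises from 6 to 36 mm above the underside. Axes as the flap's.
- hinge_pin: bystander: loose steel pin, 8 mm thick, 126 mm long with a 16 mm square head, lying to the left of the cabinet's front; origin under its middle
- reagent_bottle: bystander: round glass bottle with black cap, 70 mm across, 138 mm high, standing behind the flap; origin centre of its underside
- timer: bystander: small white bench timer 62 x 75 x 32 mm beside the cabinet on its right; origin centre of its underside

How it is judged:
By the outcome, as a careful person would: the job done as asked, in the order asked, and still so for the second after the job is handed in, while the arm keeps its last pose, push and grip.
It also fails if it takes over 64 s, if anything falls off the work surface, if the arm or the gripper's body presses on something with over 40 N, if the wrist force passes 120 N, or if a joint passes its speed limit or range.

ROBOT

A 6-joint arm with a two-finger parallel gripper is mounted at the origin on a cart in front of the work surface, level with it; the furniture and walls round the work are solid. World frame = base frame: x ahead of the robot, y to its left, z up, the work surface at z = 0. Lengths are in m, angles in rad, forces in N, time in s.
With the tool pointing down it reaches from about 0.325 to 0.85 m from the base axis. Payload 15.5 kg.
Tool frame: the origin (TCP) lies on the mounting face of the last link; the fingertips stand 191 mm ahead of it and the grasp point (between the pads) lies 172 mm ahead of it; z points along the fingers, y is the line along which they close (so a half turn about z gives the same grasp; the last joint's range is limited). The gripper opens to 91 mm and grips with 3 to 60 N. Pads are 32 mm wide; open, the fingers measure 118 mm over their backs; the gripper's body (76 mm by 178 mm) begins 60 mm behind the grasp point.
Start: joints at [-1.262, 0.494, 1.345, -0, 1.302, -0.096], TCP at [0.246, -0.575, 0.405] pointing down, gripper open.
Joint ranges: [-2.91, 2.91], [-0.82, 2.16], [0.22, 2.67], [-1.22, 4.37], [0.12, 2.79], [-3.08, 3.08]. Speed limits (rad/s): [1.89, 1.89, 2.57, 3.01, 3.01, 3.01].

INTERFACE

Orientations are given as a rotation vector (axis times angle).
In Python, from cell import arm gives the robot as it stands.
- The arm moves only by the shell command python3 -m creep 'ROWS' [OPENING] [FORCE]. ROWS is JSON, a list of rows, each a list of 2 entries, a list of its own where there are three numbers: the shift along the world's x, y, z scaled (see below), then the turn, a rotation vector about the world's x, y, z scaled (see below). In form: [[[dx, dy, dz], [wx, wy, wz]], ...]. A call has 1 to 20 rows; each row is the pose to reach, as a shift and turn from the pose commanded when the call began, turning the shorter way round; what a row does not reach only later rows make up. The controller multiplies each number of a shift by 400 mm and each number of a turn by 180 degrees. A row lasts 1/8 s, in which the tool goes at most 62.5 mm and 10.7 degrees, less where a joint would pass 70% of its speed; a pose out of reach is approached as far as the arm can. A call with a number of a shift or a turn outside -1 to 1 is refused whole. A call with a gripper value outside its range is refused whole. OPENING is the closure, from -1 (fully open) to 1 (shut), set as the call begins (- or left out, the last holds). The fingers move at their own pace and stop on an object; FORCE is the grip in N (left out, the last holds). Time passes only in rows, so rows that repeat a pose let the fingers close. It gives the time, the measured TCP pose, the force, the opening and the grip force at its end, in the units of the state.
- arm.get_obs(): the state, without advancing time (a new reading comes with each control period).
- arm.grab_frame(name): name is "scene" or "top"; returns (picture, depth): 384x512x3 uint8, blue, green, red; 384x512 float32, m along the optical axis (not along the pixel's ray), 0 where there is no reading.
- arm.camera_params(name): a dict with "camera_matrix" (3x3 intrinsics, pixels), "position" and "orientation" of the camera in the world. Camera axes: x right, y down, z forward; pixel columns grow to the right and rows downward; lengths in m; the calibration is good to about 2 mm. A picture is of the moment at which its call begins. camera_params takes no time and is no camera call.
- arm.job_done(): hands the job in; it is judged then, once.
The state is a dict: "t": time; "joint_positions": joint angles; "qvel": joint speeds; "tau": joint torques, N m; "position": TCP position; "eef_rot": TCP orientation; "contact_force": force on the tool from outside, world axes, zero at the start; "ft_torque": the same for the moment, N m; "grip_width": opening from 0.0 (shut) to 1.0 (fully open); "gripper_force": force on a finger pad.
Only numpy, scipy, OpenCV 4.12 (cv2) and the standard library are available. Lean on these libraries where they do the work, as an engineer would, in place of code of your own. Each camera call takes 0.05 s, during which the arm holds its last target. There are 200 camera calls.

## Working session

There is one attempt and no reset: what is moved stays moved. The work goes in short steps, Python scripts to look and compute and a shell command to move; the robot and the scene stay as the last step left them, time stands still between calls to the robot, and variables do not carry over. Pictures are saved under pics/ and viewed, at most 10 in all, crops included, and the job is handed in when it is done.

```bash
ls; mkdir -p pics; python3 - <<'E'
from cell import arm
import cv2,numpy as np
for n in("scene","top"):
    im,d=arm.grab_frame(n); cv2.imwrite(f"pics/{n}0.png",im); np.save(f"pics/{n}0.npy",d)
    p=arm.camera_params(n); print(n,{k:np.round(v,4).tolist() for k,v in p.items()})
o=arm.get_obs(); print(o)
E
```

```text
pics
scene {'camera_matrix': [[475.3727, 0.0, 246.3424], [0.0, 475.3727, 194.4525], [0.0, 0.0, 1.0]], 'position': [-0.1209, 0.5515, 0.8573], 'orientation': [-1.0606, 2.2858, -1.1183]}
top {'camera_matrix': [[436.7511, 0.0, 252.4679], [0.0, 436.7511, 186.1536], [0.0, 0.0, 1.0]], 'position': [0.4551, -0.0727, 1.1191], 'orientation': [-2.1693, 2.108, -0.1652]}
{'t': 0.1, 'joint_positions': array([-1.26245910e+00,  4.94136753e-01,  1.34602908e+00, -4.39665687e-06,
        1.30248193e+00, -9.54813527e-02]), 'qvel': array([ 3.92435600e-04, -5.54341908e-05, -5.49431958e-05,  6.86530342e-04,
       -2.20404731e-03,  1.97237209e-04]), 'tau': array([ 2.56337349e-03, -8.80235839e+01, -3.82544518e+01,  7.07960268e-02,
        4.82719671e-02,  8.98244423e-06]), 'position': array([ 0.245561  , -0.57461432,  0.40420159]), 'eef_rot': array([-3.07674493e+00, -6.29807105e-01,  1.82615700e-04]), 'contact_force': array([0.21753988, 0.16620507, 0.29442433]), 'ft_torque': array([ 0.07820179, -0.00693278, -0.00785984]), 'gripper_force': 0.0, 'grip_width': 0.9984004074051456}
```

View pics/scene0.png

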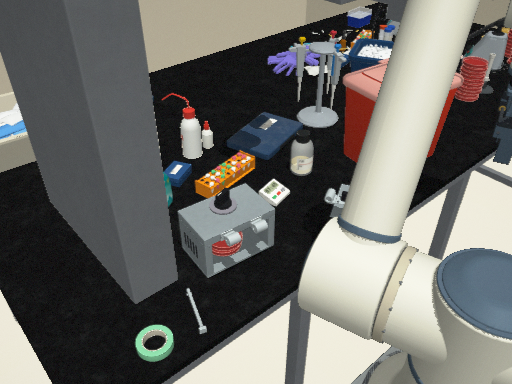

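View pics/top0.png

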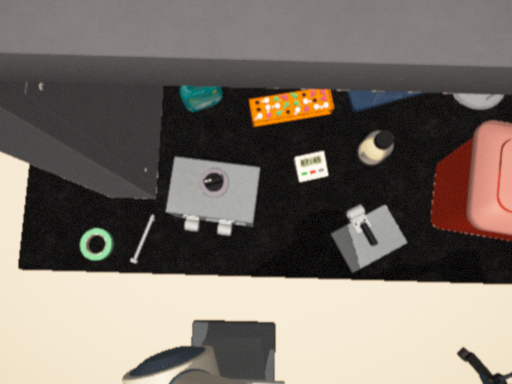

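The scene view shows the cabinet at about (227,228), with the knob at (222,200) and the pin at (196,310). The arm hides most of the flap, around (340,197). The top view shows the cabinet at (213,190), knob at (213,182), knuckles at (191,225) and (224,228), flap at (369,238) with its knuckle at (357,213), timer at (311,166) and bottle at (376,147). There is a pillar at the left and a beam across the top.

```bash
cat > h.py <<'E'
import numpy as np,cv2
from cell import arm
from scipy.spatial.transform import Rotation as R
def cloud(n,im=None,d=None):
    if im is None: im,d=arm.grab_frame(n)
    p=arm.camera_params(n); K=p["camera_matrix"]; v,u=np.mgrid[:384,:512]
    c=np.stack([(u-K[0,2])/K[0,0]*d,(v-K[1,2])/K[1,1]*d,d],-1)
    w=c@R.from_rotvec(p["orientation"]).as_matrix().T+p["position"]; w[d==0]=np.nan
    return im,w
def rect(P,m):
    q=P[m]; r=cv2.minAreaRect((q[:,:2]*1000).astype(np.float32)); 
    return len(q),"c",np.round(r[0],1),"size",np.round(r[1],1),"ang",round(r[2],2),"z",np.round(np.percentile(q[:,2],[5,50,95])*1000,1)
E
python3 - <<'E'
from h import *
S={}
for n in("scene","top"):
    im,w=cloud(n,cv2.imread(f"pics/{n}0.png"),np.load(f"pics/{n}0.npy")); S[n]=w
    print(n,"nan",np.isnan(w[...,0]).mean())
    z=w[...,2]; x=w[...,0];y=w[...,1]
    if n=="top":
        box=lambda a,b,c,d:(np.arange(384)[:,None]>=b)&(np.arange(384)[:,None]<d)&(np.arange(512)[None]>=a)&(np.arange(512)[None]<c)
        C=box(155,150,270,240);F=box(325,198,415,275);B=box(355,125,400,168);T=box(290,148,332,185)
        k=[(370,180),(120,230),(160,245),(213,205),(191,225),(224,228),(369,232),(385,240),(357,213),(213,181),(311,166),(383,138),(250,60),(120,110),(60,110)]
    else:
        C=(np.arange(384)[:,None]>=180)&(np.arange(384)[:,None]<280)&(np.arange(512)[None]>=170)&(np.arange(512)[None]<280)
        k=[(150,240),(230,205),(232,238),(261,227),(222,195),(80,100),(150,280),(150,200)]
    for a,b in k: print((a,b),np.round(w[b,a]*1000,1),im[b,a])
    print("cab top",rect(w,C&(z>.125)&(z<.135)))
    print("knob",rect(w,C&(z>.165)))
    print("skirt",rect(w,C&(z>.137)&(z<.16)))
    if n=="top":
        print("flap plate",rect(w,F&(z>.003)&(z<.012)),"rib",rect(w,F&(z>.03)),"mid",rect(w,F&(z>.014)&(z<.027)))
        print("timer",rect(w,T&(z>.02)),"bottle",rect(w,B&(z>.1)))
    print("knuckles",rect(w,C&(z>.122)&(z<.135)&(x<np.nanmedian(x[C&(z>.125)&(z<.135)])-.06)))
im=cv2.imread("pics/top0.png")
a=cv2.resize(im[145:245,150:275],None,fx=4,fy=4,interpolation=2); b=cv2.resize(im[195:275,325:415],None,fx=4,fy=4,interpolation=2)
o=np.zeros((600,800,3),np.uint8); o[:400,:500]=a; o[:320,500:800]=b[:,:300]; cv2.imwrite("pics/crop0.png",o)
E
```

```text
scene nan 0.021148681640625
(150, 240) [588.7 236.  162. ] [94 92 88]
(230, 205) [592.3  15.7 140.2] [36 33 34]
(232, 238) [509.6  76.  127. ] [221 223 211]
(261, 227) [499.1  -1.7 122.4] [198 198 190]
(222, 195) [606.2  27.9 168.6] [26 23 22]
(80, 100) [619.8 300.7 499.3] [85 82 81]
(150, 280) [588.8 253.4  48.9] [95 94 91]
(150, 200) [584.7 222.3 266.3] [99 96 94]
cab top (2721, 'c', array([584.9,  58. ]), 'size', array([267.4, 165.1]), 'ang', 84.35, 'z', array([126.1, 128.6, 132. ]))
knob (91, 'c', array([598.8,  93. ]), 'size', array([ 17.9, 187.2]), 'ang', 10.29, 'z', array([165.6, 171.4, 175.1]))
skirt (193, 'c', array([611.3,  91.8]), 'size', array([194.1,  56.3]), 'ang', 88.35, 'z', array([137.6, 144.2, 158.5]))
knuckles (180, 'c', array([509.4,  33.1]), 'size', array([106.1,  21.3]), 'ang', 85.5, 'z', array([122.8, 127.6, 131.2]))
top nan 0.0037587483723958335
(370, 180) [ 655.7 -371.2    5.1] [23 20 24]
(120, 230) [508.3 265.2   7. ] [22 25 23]
(160, 245) [473.6 162.6   1.1] [19 16 22]
(213, 205) [564.9  20.3 131.8] [164 169 169]
(191, 225) [518.2  68.  131.2] [218 223 225]
[... 820 characters left out ...]
9, 'c', array([ 512.8, -369.9]), 'size', array([192.1, 233.7]), 'ang', 1.63, 'z', array([ 3.3,  6.7, 10.7])) rib (157, 'c', array([ 528.2, -344.4]), 'size', array([95.4, 36.7]), 'ang', 22.29, 'z', array([30.8, 37.5, 40.9])) mid (164, 'c', array([ 516.5, -334.7]), 'size', array([119.4,  97.4]), 'ang', 36.29, 'z', array([14.8, 23.3, 26.7]))
timer (554, 'c', array([ 685.1, -215.9]), 'size', array([58.9, 75.8]), 'ang', 14.43, 'z', array([20.9, 28.2, 35.2])) bottle (530, 'c', array([ 725.4, -367.2]), 'size', array([60.6, 51.4]), 'ang', 48.78, 'z', array([102.4, 129.6, 141.2]))
knuckles (264, 'c', array([511.8,  30. ]), 'size', array([ 27.5, 104.3]), 'ang', 0.27, 'z', array([124.3, 131.2, 134.2]))
```

View pics/crop0.png

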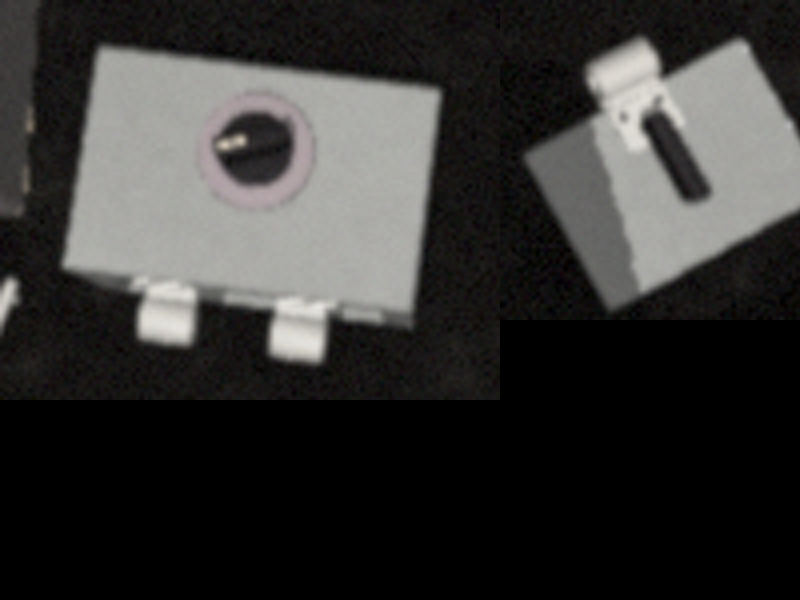

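Crops: the knob bar lies from (215,150) to (290,135) with its white mark to the left (on). The cabinet's knuckles are at (168,315) and (300,332). The flap's rib runs from (655,115) to (695,195), with its knuckle at (622,70). Next I refine the poses, with triangulation and a check of the overhead clearance.

```bash
cat >> h.py <<'E'
def ray(n,uv,z):
    p=arm.camera_params(n);K=p["camera_matrix"];M=R.from_rotvec(p["orientation"]).as_matrix()
    uv=np.atleast_2d(uv).astype(float); d=np.c_[(uv-K[:2,2])/[K[0,0],K[1,1]],np.ones(len(uv))]@M.T
    o=np.array(p["position"]); return o+d*((z-o[2])/d[:,2])[:,None]
def tri(us,ut):
    A=[];b=[]
    for n,uv in(("scene",us),("top",ut)):
        o=np.array(arm.camera_params(n)["position"]); e=ray(n,uv,0)[0]-o; e/=np.linalg.norm(e); Q=np.eye(3)-np.outer(e,e); A.append(Q);b.append(Q@o)
    return np.linalg.lstsq(np.vstack(A),np.hstack(b),rcond=None)[0]
def blob(n,m,z):
    k,l,s,_=cv2.connectedComponentsWithStats(m.astype(np.uint8)); i=1+np.argmax(s[1:,4]); v,u=np.nonzero(l==i)
    q=ray(n,np.c_[u,v],z); r=cv2.minAreaRect((q[:,:2]*1000).astype(np.float32)); return len(u),np.round(r[0],1),np.round(r[1],1),round(r[2],2),"px",u.mean().round(1),v.mean().round(1)
def win(a,b,c,d):
    m=np.zeros((384,512),bool); m[b:d,a:c]=1; return m
E
python3 - <<'E'
from h import *
im={n:cv2.imread(f"pics/{n}0.png") for n in("scene","top")}
g={n:im[n].max(2) for n in im}
t=im["top"]; gt=g["top"]
C=win(160,150,270,240)
print("cab top face@.130",blob("top",C&(gt>145)&(np.arange(384)[:,None]<221),.130))
print("cab all bright",blob("top",C&(gt>145),.130))
for w in((180,219,203,235),(214,222,238,240)): print("knuckle@.125",blob("top",win(*w)&(gt>188),.125))
print("knob dark@.174",blob("top",win(195,160,232,203)&(gt<75),.160))
print("mark@.174",blob("top",win(195,165,232,200)&(gt>120)&(t.min(2)<400)&win(203,177,215,186),.174))
print("base disc@.136",blob("top",win(185,155,242,210)&(t[...,2].astype(int)-t[...,1]>8)|win(200,170,225,195),.136))
F=win(325,195,415,275)
print("plate@.006",blob("top",F&(gt>60),.006)); 
print("plate no knuckle",blob("top",F&(gt>60)&(gt<190),.006))
print("rib@.036",blob("top",win(355,218,380,248)&(gt<75),.030))
print("rib pixels by depth"); 
d,w=cloud("top",t,np.load("pics/top0.npy")); z=w[...,2]
m=F&(z>.028)&(gt<70); print(rect(w,m)); 
m=win(340,200,370,220)&(gt>185); print("fknuckle",rect(w,m),blob("top",m,.02))
up=(z>.3)&(w[...,0]>.3); 
for a,b in((.3,.45),(.45,.6),(.6,.75),(.75,.85)):
    q=w[up&(z>a)&(z<b)&(np.abs(w[...,1])<.6)]; print(a,len(q),np.round(np.percentile(q,[1,99],axis=0),3).tolist() if len(q) else "")
e=cv2.resize(np.hstack([im["scene"][180:285,165:285]]),None,fx=5,fy=5,interpolation=2); cv2.imwrite("pics/crop1.png",e)
o=arm.get_obs(); print(R.from_rotvec(o["eef_rot"]).as_matrix().round(3))
E
```

```text
cab top face@.130 (4500, array([594.5,  23.3]), array([197.1, 141.2]), 84.25, 'px', np.float64(212.4), np.float64(191.0))
cab all bright (4819, array([584.1,  24.3]), array([197.1, 162.1]), 84.25, 'px', np.float64(212.4), np.float64(193.3))
knuckle@.125 (84, array([518.2,  69.2]), array([28.2, 16. ]), 80.39, 'px', np.float64(190.7), np.float64(225.2))
knuckle@.125 (84, array([511.2,  -5.6]), array([27., 16.]), 82.24, 'px', np.float64(223.6), np.float64(229.3))
knob dark@.174 (223, array([613.3,  18.7]), array([36.1, 37.8]), 1.64, 'px', np.float64(214.2), np.float64(181.9))
mark@.174 (18, array([613.6,  32.5]), array([ 5.4, 15.9]), 15.94, 'px', np.float64(206.9), np.float64(180.3))
base disc@.136 (696, array([617.3,  21. ]), array([65. , 61.7]), 2.72, 'px', np.float64(212.8), np.float64(182.1))
plate@.006 (2988, array([ 520.6, -358.7]), array([144.9, 163.3]), 29.55, 'px', np.float64(367.9), np.float64(236.0))
plate no knuckle (2739, array([ 520.6, -358.7]), array([144.9, 163.3]), 29.55, 'px', np.float64(368.8), np.float64(237.6))
rib@.036 (150, array([ 515.3, -358.4]), array([56.9, 16.6]), 29.75, 'px', np.float64(368.4), np.float64(234.1))
rib pixels by depth
(127, 'c', array([ 515.8, -358.3]), 'size', array([55.9, 12.7]), 'ang', 30.04, 'z', array([30.6, 37.6, 41.2]))
fknuckle (155, 'c', array([ 567.4, -336. ]), 'size', array([29.5, 49.3]), 'ang', 2.93, 'z', array([ 6.5, 25.1, 29.9])) (155, array([ 561.1, -333.2]), array([34.3, 41.3]), 22.82, 'px', np.float64(357.7), np.float64(214.1))
0.3 3565 [[0.59, 0.178, 0.302], [0.761, 0.289, 0.449]]
0.45 4742 [[0.59, 0.177, 0.452], [0.705, 0.286, 0.599]]
0.6 7756 [[0.591, -0.297, 0.602], [0.648, 0.219, 0.75]]
0.75 40182 [[0.61, -0.292, 0.752], [0.684, 0.152, 0.787]]
[[ 0.92   0.393 -0.   ]
 [ 0.393 -0.92   0.001]
 [ 0.    -0.001 -1.   ]]
```

View pics/crop1.png

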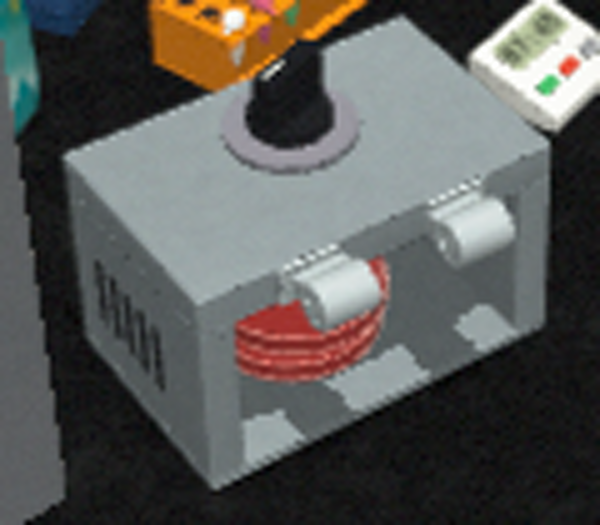

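Crop: the knob bar stands at about (290,90), with its mark on the left side at the on stop. The knuckles are at (340,290) and (478,228). 

Estimates in mm:
- Cabinet: yaw −5.75°
- Jamb: about (515.5, 31.5, 118)
- Knob axis: (616, 20.7), bar direction 104.8°
- Flap: yaw about 29.7°
- Beam: underside about 0.6 m

Now I move towards the knob.

```bash
python3 -m creep '[[[0.636,0.937,0.05],[0,0,0.227]],[[0.636,0.937,0.05],[0,0,0.227]],[[0.636,0.937,0.05],[0,0,0.227]],[[0.636,0.937,0.05],[0,0,0.227]],[[0.636,0.937,0.05],[0,0,0.227]],[[0.636,0.937,0.05],[0,0,0.227]],[[0.636,0.937,0.05],[0,0,0.227]],[[0.636,0.937,0.05],[0,0,0.227]],[[0.636,0.937,0.05],[0,0,0.227]],[[0.636,0.937,0.05],[0,0,0.227]]]' -1 20; python3 - <<'E'
from h import *
o=arm.get_obs(); print(o["position"],R.from_rotvec(o["eef_rot"]).as_matrix().round(4).tolist(),o["joint_positions"])
im={}; 
for n in("scene","top"):
    i,w=cloud(n); cv2.imwrite(f"pics/{n}1.png",i); np.save(f"pics/{n}1.npy",w); im[n]=i
w=np.load("pics/scene1.npy"); z=w[...,2]; f=(np.abs(w[...,0]-.52)<.12)&(np.abs(w[...,1]+.36)<.13)
print("rib",rect(w,f&(z>.026)&(im["scene"].max(2)<70)),"fl",rect(w,f&(z>.003)))
print("hi scene x>.3", [ (np.round(np.percentile(q,[1,99],axis=0),2).tolist()) for q in [w[(z>.3)&(w[...,0]>.3)]]])
E
```

```text
t: 1.35
position: [0.4994, -0.2009, 0.4245]
eef_rot: [-2.665, -1.663, 0.001]
contact_force: [-0.9, -0.7, -0.1]
grip_width: 0.996
gripper_force: 0.0
[ 0.4994037  -0.20092423  0.42451428] [[0.4393, 0.8984, -0.0006], [0.8984, -0.4393, -0.0001], [-0.0003, -0.0005, -1.0]] [-4.93357710e-01  3.51753387e-01  1.53188430e+00 -3.44214071e-04
  1.25843455e+00 -3.84634186e-02]Traceback (most recent call last):
  File "<stdin>", line 7, in <module>
  File "h.py", line 12, in rect
    return len(q),"c",np.round(r[0],1),"size",np.round(r[1],1),"ang",round(r[2],2),"z",np.round(np.percentile(q[:,2],[5,50,95])*1000,1)
                                                                                                ~~~~~~~~~~~~~^^^^^^^^^^^^^^^^^^
    return _quantile_unchecked(
        a, q, axis, out, overwrite_input, method, keepdims, weights)
    return _ureduce(a,
                    func=_quantile_ureduce_func,
    ...<5 lines>...
                    overwrite_input=overwrite_input,
                    method=method)
    r = func(a, **kwargs)
    result = _quantile(arr,
                       quantiles=q,
    ...<2 lines>...
                       out=out,
                       weights=wgt)
    slices_having_nans = np.isnan(arr[-1, ...])
                                  ~~~^^^^^^^^^
IndexError: index -1 is out of bounds for axis 0 with size 0
```

View pics/scene1.png

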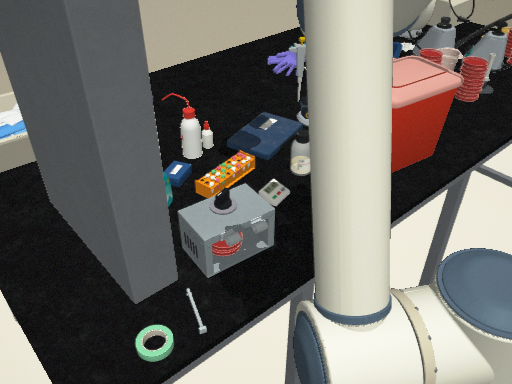

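The scene view shows the arm hiding the flap, and the knob clear at (222,196). Before going under the beam I measure the wrist's height profile and the beam's underside.

```bash
python3 - <<'E'
from h import *
for n in("top","scene"):
    im=cv2.imread(f"pics/{n}1.png"); w=np.load(f"pics/{n}1.npy") if n!="top" else np.load("pics/top1.npy")
    q=w.reshape(-1,3); q=q[np.isfinite(q[:,0])]
    a=-.3825; e=np.array([np.cos(a),np.sin(a)]); r=q[:,:2]@e; s=q[:,:2]@[-e[1],e[0]]
    for lo in np.arange(0,.7,.05):
        m=(r>lo)&(r<lo+.05)&(np.abs(s)<.15)&(q[:,2]>.2)&(q[:,0]<.585)
        if m.sum()>5: print(n,round(lo,2),m.sum(),"s",np.round(np.percentile(s[m],[2,98]),3),"z",np.round(np.percentile(q[m,2],[2,50,98]),3))
w=np.load("pics/top1.npy"); 
b=(w[...,2]>.5)&(w[...,0]>.58)&(w[...,1]<.1)
for u in (200,260,350,420,490): 
    c=np.nonzero(b[:,u])[0]; 
    if len(c): print("beam col",u,"lowest px row",c.max(),np.round(w[c.max(),u],3),np.round(w[c.max()-8,u],3), np.round(w[c.min(),u],3))
E
```

```text
top 0.3 504 s [0.063 0.093] z [0.646 0.701 0.722]
top 0.35 7003 s [-0.046  0.089] z [0.628 0.692 0.721]
top 0.4 3051 s [-0.057  0.085] z [0.616 0.66  0.689]
top 0.45 4520 s [-0.062  0.079] z [0.355 0.615 0.631]
top 0.5 6644 s [-0.067  0.079] z [0.608 0.638 0.645]
top 0.55 3482 s [-0.069  0.076] z [0.607 0.633 0.644]
scene 0.0 3454 s [-0.035  0.145] z [0.326 0.353 0.363]
scene 0.05 762 s [-0.051  0.129] z [0.311 0.348 0.359]
scene 0.1 81 s [0.146 0.15 ] z [0.619 0.662 0.706]
scene 0.15 9 s [0.142 0.144] z [0.697 0.7   0.705]
scene 0.25 587 s [-0.007  0.053] z [0.629 0.65  0.665]
scene 0.3 611 s [-0.045  0.032] z [0.594 0.616 0.641]
scene 0.5 151 s [0.071 0.085] z [0.536 0.574 0.601]
scene 0.55 105 s [0.025 0.082] z [0.317 0.53  0.593]
scene 0.6 85 s [0.018 0.034] z [0.317 0.341 0.354]
beam col 200 lowest px row 86 [ 0.61  -0.019  0.729] [ 0.61  -0.021  0.749] [ 0.68  -0.019  0.758]
beam col 260 lowest px row 87 [ 0.611 -0.075  0.729] [ 0.611 -0.075  0.748] [ 0.682 -0.073  0.757]
beam col 350 lowest px row 90 [ 0.611 -0.16   0.728] [ 0.61  -0.155  0.748] [ 0.685 -0.154  0.756]
beam col 420 lowest px row 92 [ 0.611 -0.226  0.728] [ 0.611 -0.218  0.747] [ 0.685 -0.217  0.758]
beam col 490 lowest px row 94 [ 0.611 -0.291  0.728] [ 0.611 -0.281  0.747] [ 0.687 -0.279  0.758]
```

View pics/top1.png

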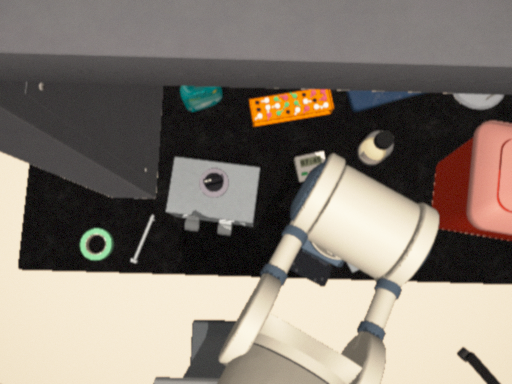

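Top view: the wrist is at (360,215), the beam's edge is at row 87 and the knob is at (213,182), unobstructed. The beam's underside is at 0.725 m and the wrist's top is 0.22 m above the TCP, so there is enough clearance. I continue to above the knob.

```bash
python3 -m creep '[[[0.29,0.551,-0.06],[0,0,0.227]],[[0.29,0.551,-0.06],[0,0,0.227]],[[0.29,0.551,-0.06],[0,0,0.227]],[[0.29,0.551,-0.06],[0,0,0.227]],[[0.29,0.551,-0.06],[0,0,0.227]],[[0.29,0.551,-0.06],[0,0,0.227]],[[0.29,0.551,-0.06],[0,0,0.227]],[[0.29,0.551,-0.06],[0,0,0.227]]]'; python3 - <<'E'
from h import *
o=arm.get_obs(); M=R.from_rotvec(o["eef_rot"]).as_matrix(); print(o["position"],M[:,2].round(4),np.degrees(np.arctan2(M[1,1],M[0,1])),o["joint_positions"].round(3))
im,w=cloud("scene"); np.save("pics/scene2.npy",w); cv2.imwrite("pics/scene2.png",im); z=w[...,2]
f=(np.abs(w[...,0]-.52)<.12)&(np.abs(w[...,1]+.36)<.13)
r=f&(z>.026)&(z<.06)
if r.sum()>5: print("rib+knuckle",rect(w,r)); print("all",rect(w,f&(z>.004)&(z<.06)))
cv2.imwrite("pics/crop2.png",cv2.resize(im[90:250,150:360],None,fx=3.7,fy=3.7,interpolation=2))
E
```

```text
t: 2.45
position: [0.6157, 0.0192, 0.401]
eef_rot: [1.918, 2.488, 0.0]
contact_force: [0.4, 0.5, -0.1]
grip_width: 0.995
gripper_force: 0.0
[0.61569266 0.01922161 0.40098986] [ 2.e-04 -1.e-04 -1.e+00] 14.737181107361497 [-0.066  0.484  1.374 -0.     1.283 -0.323]
```

View pics/crop2.png

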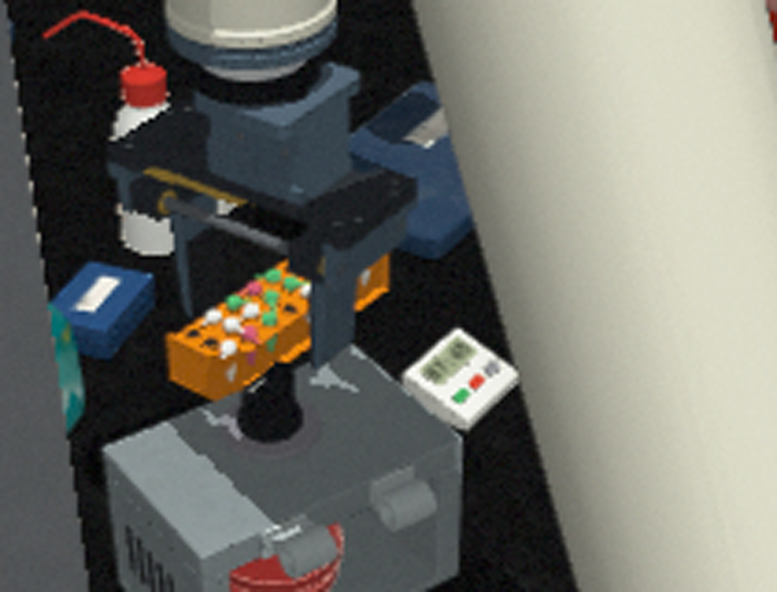

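The fingers straddle the knob (crop (275,390)), aligned across the bar. I descend and close gently.

```bash
python3 -m creep '[[[0,0,-0.08],[0,0,0]],[[0,0,-0.12],[0,0,0]],[[0,0,-0.15],[0,0,0]],[[0,0,-0.15],[0,0,0]],[[0,0,-0.15],[0,0,0]]]' && python3 -m creep '[[[0,0,0],[0,0,0]],[[0,0,0],[0,0,0]],[[0,0,0],[0,0,0]],[[0,0,0],[0,0,0]],[[0,0,0],[0,0,0]],[[0,0,0],[0,0,0]],[[0,0,0],[0,0,0]],[[0,0,0],[0,0,0]]]' 1 15
```

```text
t: 3.12
position: [0.6162, 0.0204, 0.3414]
eef_rot: [1.915, 2.489, 0.001]
contact_force: [-0.5, 0.0, -0.1]
grip_width: 1.003
gripper_force: 0.0
t: 4.12
position: [0.6159, 0.0204, 0.3407]
eef_rot: [-1.915, -2.49, 0.0]
contact_force: [-9.7, -1.1, 3.3]
grip_width: 0.155
gripper_force: 9.6
```

```bash
python3 -m creep '[[[-0.002,0,0],[0,0,0.04]],[[-0.002,0,0],[0,0,0.08]],[[-0.002,0,0],[0,0,0.12]],[[-0.002,0,0],[0,0,0.16]],[[-0.002,0,0],[0,0,0.2]],[[-0.002,0,0],[0,0,0.24]],[[-0.002,0,0],[0,0,0.28]],[[-0.002,0,0],[0,0,0.32]],[[-0.002,0,0],[0,0,0.35]],[[-0.002,0,0],[0,0,0.37]],[[-0.002,0,0],[0,0,0.37]]]'; python3 -c "
from cell import arm;o=arm.get_obs();print(o['ft_torque'])"; python3 -m creep '[[[0,0,0],[0,0,0.005]],[[0,0,0],[0,0,0.01]],[[0,0,0],[0,0,0.015]],[[0,0,0],[0,0,0.02]],[[0,0,0],[0,0,0.02]]]'; python3 - <<'E'
from h import *
o=arm.get_obs();M=R.from_rotvec(o["eef_rot"]).as_matrix(); print(o["ft_torque"],np.degrees(np.arctan2(M[1,1],M[0,1])))
E
```

```text
t: 5.5
position: [0.6158, 0.0209, 0.3407]
eef_rot: [0.232, 3.131, 0.002]
contact_force: [5.3, 4.4, -5.2]
grip_width: 0.151
gripper_force: 15.0
[ 1.04677579 -1.39010688 -0.01869011]
t: 6.12
position: [0.6158, 0.0209, 0.3407]
eef_rot: [0.136, 3.137, 0.002]
contact_force: [6.0, 5.6, -4.6]
grip_width: 0.154
gripper_force: 15.1
[ 1.10403588 -1.27344203 -0.60569512] 85.0421361057142
```

The torque rose to 0.6 N m at 85°, so the off stop is reached. I release, rise and check.

```bash
python3 -m creep '[[[0,0,0],[0,0,0]],[[0,0,0],[0,0,0]],[[0,0,0],[0,0,0]],[[0,0,0],[0,0,0]],[[0,0,0],[0,0,0]],[[0,0,0],[0,0,0]]]' -1 40 && python3 -m creep '[[[0,0,0.08],[0,0,0]],[[0,0,0.15],[0,0,0]],[[-0.1,-0.15,0.2],[0,0,0]],[[-0.2,-0.3,0.2],[0,0,0]],[[-0.25,-0.45,0.2],[0,0,-0.05]],[[-0.3,-0.6,0.2],[0,0,-0.1]],[[-0.3,-0.7,0.2],[0,0,-0.15]],[[-0.3,-0.7,0.2],[0,0,-0.15]],[[-0.3,-0.7,0.2],[0,0,-0.15]]]'; python3 - <<'E'
from h import *
o=arm.get_obs();M=R.from_rotvec(o["eef_rot"]).as_matrix(); print(o["position"],np.degrees(np.arctan2(M[1,1],M[0,1])),o["joint_positions"].round(2))
im,w=cloud("top"); cv2.imwrite("pics/top3.png",im); np.save("pics/top3.npy",w); z=w[...,2]; gt=im.max(2)
C=win(160,150,270,240)
print("knob",rect(w,C&(z>.165)&(z<.185)))
print("cab all bright",blob("top",C&(gt>145),.130))
sc,ws=cloud("scene"); cv2.imwrite("pics/scene3.png",sc); np.save("pics/scene3.npy",ws)
a=np.zeros((600,800,3),np.uint8); a[:400,:400]=cv2.resize(im[145:245,163:263],(400,400)); a[:400,400:]=cv2.resize(sc[180:280,170:270],(400,400)); a[400:,:270]=cv2.resize(sc[150:224,300:400],(270,200)); a[400:,400:670]=cv2.resize(im[195:269,325:425],(270,200)); cv2.imwrite("pics/crop3.png",a)
E
```

```text
t: 6.88
position: [0.6152, 0.0204, 0.3407]
eef_rot: [0.136, 3.139, -0.0]
contact_force: [-0.2, -0.3, 0.5]
grip_width: 0.778
gripper_force: 0.0
t: 8.0
position: [0.495, -0.2594, 0.4206]
eef_rot: [-0.864, -3.02, -0.001]
contact_force: [-0.4, -0.2, 0.3]
grip_width: 1.002
gripper_force: 0.0
[ 0.49505    -0.25939512  0.42057961] 58.07031452604914 [-0.59  0.38  1.49  0.    1.27 -1.6 ]
knob (126, 'c', array([615.4,  20.7]), 'size', array([14. , 40.7]), 'ang', 84.54, 'z', array([170.8, 175.6, 178.7]))
cab all bright (4021, array([585.4,  24.2]), array([197.1, 159.4]), 84.25, 'px', np.float64(211.6), np.float64(188.8))
```

View pics/crop3.png

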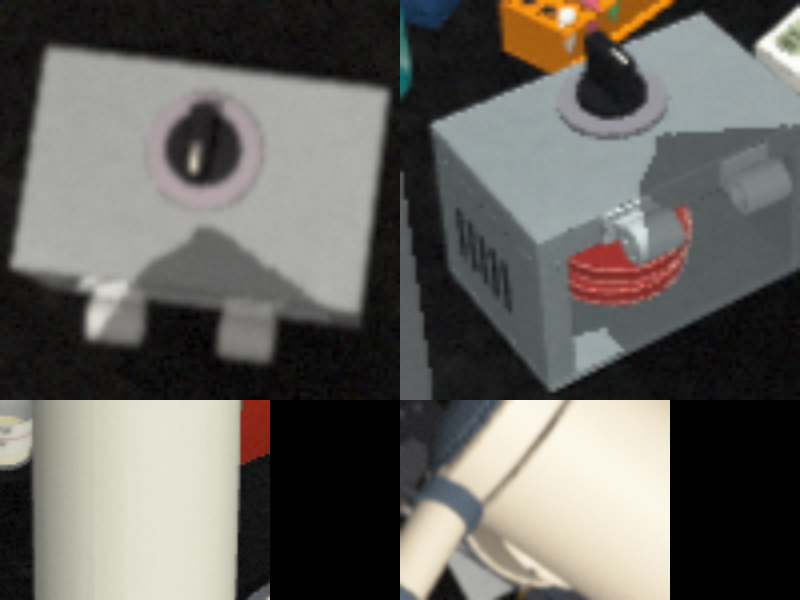

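The bar's mark now points to the open front (left crop (193,160), measured 84.5° against 84.25°), so the isolator is off. Now to the flap.

```bash
python3 -m creep '[[[0.051,-0.247,-0.1],[0,0,0.05]],[[0.051,-0.247,-0.2],[0,0,0.1]],[[0.051,-0.247,-0.3],[0,0,0.15]],[[0.051,-0.247,-0.3],[0,0,0.2]],[[0.051,-0.247,-0.3],[0,0,0.25]],[[0.051,-0.247,-0.3],[0,0,0.3]],[[0.051,-0.247,-0.3],[0,0,0.342]],[[0.051,-0.247,-0.3],[0,0,0.342]],[[0.051,-0.247,-0.3],[0,0,0.342]]]'; python3 - <<'E'
from h import *
o=arm.get_obs();M=R.from_rotvec(o["eef_rot"]).as_matrix(); print(o["position"],np.degrees(np.arctan2(M[1,1],M[0,1])),o["joint_positions"].round(2))
sc,ws=cloud("scene"); cv2.imwrite("pics/scene4.png",sc);tp,wt=cloud("top")
for im,w in((sc,ws),(tp,wt)):
    z=w[...,2]; f=(np.abs(w[...,0]-.52)<.13)&(np.abs(w[...,1]+.36)<.13)&(z<.06); print("plate px",(f&(z>.004)&(im.max(2)>70)).sum(),"dark rib",(f&(z>.025)&(im.max(2)<70)).sum())
    m=f&(z>.004)&(z<.012)&(im.max(2)>90)
    if m.sum()>9: print(rect(w,m))
    m=f&(z>.018)&(im.max(2)<70)
    if m.sum()>9: print("rib",rect(w,m))
E
```

```text
t: 9.22
position: [0.5159, -0.3576, 0.3008]
eef_rot: [-0.8, 3.038, 0.0]
contact_force: [0.5, -0.7, -0.1]
grip_width: 1.001
gripper_force: 0.0
[ 0.51592703 -0.35762683  0.30076877] 119.50800469863073 [-0.7   0.61  1.45  0.    1.08 -2.79]
plate px 0 dark rib 0
plate px 987 dark rib 30
(669, 'c', array([ 497.3, -362.8]), 'size', array([174.5, 211.2]), 'ang', 5.15, 'z', array([ 5. ,  8.2, 11.1]))
rib (30, 'c', array([ 525.2, -354.5]), 'size', array([36. , 11.9]), 'ang', 37.52, 'z', array([33.2, 37.4, 40.5]))
```

```bash
python3 -m creep '[[[0,0,-0.1],[0,0,0]],[[0,0,-0.18],[0,0,0]],[[0,0,-0.22],[0,0,0]],[[0,0,-0.24],[0,0,0]],[[0,0,-0.246],[0,0,0]],[[0,0,-0.246],[0,0,0]]]' && python3 -m creep '[[[0,0,0],[0,0,0]],[[0,0,0],[0,0,0]],[[0,0,0],[0,0,0]],[[0,0,0],[0,0,0]],[[0,0,0],[0,0,0]],[[0,0,0],[0,0,0]],[[0,0,0],[0,0,0]],[[0,0,0],[0,0,0]],[[0,0,0],[0,0,0]]]' 1 50
```

```text
t: 10.07
position: [0.5158, -0.3585, 0.2031]
eef_rot: [-0.803, 3.037, -0.002]
contact_force: [0.7, 0.1, 0.3]
grip_width: 1.003
gripper_force: 0.0
t: 11.2
position: [0.5156, -0.3584, 0.2023]
eef_rot: [-0.803, 3.037, -0.0]
contact_force: [0.2, -1.2, -0.8]
grip_width: 0.151
gripper_force: 50.0
```

Gripped at 13.7 mm. I lift, pull back and turn.

```bash
python3 -m creep '[[[0,0,0.03],[0,0,0]],[[0,0,0.1],[0,0,0]],[[0,0,0.18],[0,0,0]],[[0,0,0.26],[0,0,0]],[[0,0,0.34],[0,0,0]],[[-0.08,0.08,0.39],[0,0,-0.03]],[[-0.15,0.16,0.39],[0,0,-0.06]],[[-0.22,0.24,0.39],[0,0,-0.09]],[[-0.28,0.31,0.39],[0,0,-0.12]],[[-0.302,0.37,0.39],[0,0,-0.15]],[[-0.302,0.396,0.39],[0,0,-0.18]],[[-0.302,0.396,0.39],[0,0,-0.197]],[[-0.302,0.396,0.39],[0,0,-0.197]]]'; python3 -m creep '[[[0,0.06,0],[0,0,0]],[[0,0.14,0],[0,0,0]],[[0,0.22,0],[0,0,0]],[[0,0.3,0],[0,0,0]],[[0,0.38,0],[0,0,0]],[[0,0.46,-0.03],[0,0,0]],[[-0.004,0.54,-0.06],[0,0,0]],[[-0.004,0.59,-0.1],[0,0,0]],[[-0.004,0.61,-0.12],[0,0,0]],[[-0.004,0.61,-0.12],[0,0,0]],[[-0.004,0.61,-0.12],[0,0,0]]]'; python3 - <<'E'
from h import *
o=arm.get_obs();M=R.from_rotvec(o["eef_rot"]).as_matrix(); print(o["position"],np.degrees(np.arctan2(M[1,1],M[0,1])),M[:,2].round(4),o["joint_positions"].round(2),o["contact_force"].round(2),o["ft_torque"].round(2))
a=[]
for n in("top","scene"):
    im,w=cloud(n); cv2.imwrite(f"pics/{n}5.png",im); np.save(f"pics/{n}5.npy",w); a.append(im)
cv2.imwrite("pics/crop5.png",np.vstack([cv2.resize(a[0][150:300,110:310],(400,300),interpolation=2),cv2.resize(a[1][170:320,150:350],(400,300),interpolation=2)]))
E
```

```text
t: 12.82
position: [0.3947, -0.1998, 0.3589]
eef_rot: [0.159, 3.137, -0.0]
contact_force: [0.0, -0.6, -4.0]
grip_width: 0.146
gripper_force: 50.0
t: 14.2
position: [0.3935, 0.0435, 0.3107]
eef_rot: [0.16, 3.137, -0.0]
contact_force: [0.1, -0.1, -3.3]
grip_width: 0.152
gripper_force: 50.0
[0.39345088 0.04348485 0.31074393] 84.14384395118603 [ 6.e-04 -1.e-04 -1.e+00] [-0.04  0.33  2.   -0.    0.82 -1.51] [ 0.06 -0.05 -3.26] [ 0.11 -0.1   0.03]
```

View pics/crop5.png

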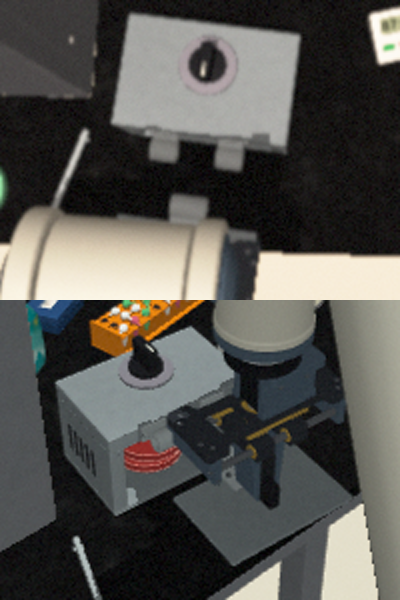

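Top crop: the flap's knuckle is at (188,208), below the gap between the cabinet's knuckles at (165,150) and (229,154). In the scene crop the flap hangs level. Now I measure the knuckles against each other.

```bash
cat >> h.py <<'E'
th=np.radians(-5.75); EX=np.array([np.cos(th),np.sin(th)]); EY=np.array([-np.sin(th),np.cos(th)])
def ext(n,im,w,x0,x1,y0,y1,z0=.112,z1=.15,zp=.124,g=90):
    "tube found by depth in cabinet axes about nominal jamb; extents via depth and via rays on plane zp"
    J=np.array([.5155,.0315]); a=(w[...,:2]-J)@EX; b=(w[...,:2]-J)@EY; z=w[...,2]
    m=(a>x0)&(a<x1)&(b>y0)&(b<y1)&(z>z0)&(z<z1)&(im.max(2)>g)
    v,u=np.nonzero(m); q=ray(n,np.c_[u,v],zp)[:,:2]-J; A=q@EX*1e3; B=q@EY*1e3
    f=lambda s:np.round(np.percentile(s,[1,50,99]),1)
    print(n,m.sum(),"x",f(A),"mid",np.round((f(A)[0]+f(A)[2])/2,1),"y",f(B),"mid",np.round((f(B)[0]+f(B)[2])/2,1),"mean",A.mean().round(1),B.mean().round(1),"z",f(z[m]*1e3),"dx",f(a[m]*1e3),"dy",f(b[m]*1e3))
E
python3 - <<'E'
from h import *
for n in("top","scene"):
    im=cv2.imread(f"pics/{n}5.png"); w=np.load(f"pics/{n}5.npy")
    for y in((.018,.06),(-.06,-.018)): ext(n,im,w,-.025,.012,*y)
    ext(n,im,w,-.085,-.035,-.035,.035)
    # plate level: fit plane to plate points
    J=np.array([.5155,.0315]); a=(w[...,:2]-J)@EX; b=(w[...,:2]-J)@EY; z=w[...,2]
    for yy in((.03,.085),(-.085,-.03)):
        m=(a>-.19)&(a<-.07)&(b>yy[0])&(b<yy[1])&(z>.09)&(z<.125)&(im.max(2)>60)
        if m.sum()>20: print("plate",n,m.sum(),np.round(np.percentile(z[m],[5,50,95])*1e3,1),"edge y",np.round(np.percentile(b[m],[.5,99.5])*1e3,1),"edge x",np.round(np.percentile(a[m],[.5,99.5])*1e3,1), "slope",np.linalg.lstsq(np.c_[a[m],b[m],np.ones(m.sum())],z[m],rcond=None)[0].round(3))
E
```

```text
top 141 x [-11.2   0.4  11.9] mid 0.4 y [21.7 36.7 51.8] mid 36.8 mean 0.4 36.8 z [113.3 131.1 136. ] dx [-11.4   0.   11.7] dy [21.9 36.1 50.5]
top 131 x [-10.5   0.6  12. ] mid 0.8 y [-52.5 -38.6 -24. ] mid -38.2 mean 0.6 -38.3 z [124.9 131.4 135.6] dx [-10.7   0.2  11.9] dy [-52.9 -39.  -24.8]
top 231 x [-78.7 -63.3 -49. ] mid -63.8 y [-20.2   0.8  19.5] mid -0.3 mean -63.3 0.5 z [114.2 134.1 139. ] dx [-78.9 -63.1 -49. ] dy [-20.7  -0.3  18.4]
plate top 34 [114.1 116.9 119.7] edge y [31.8 78.4] edge x [-82.9 -78.5] slope [-0.123  0.013  0.106]
plate top 92 [113.7 116.2 119.1] edge y [-79.9 -48.8] edge x [-188.1  -78.9] slope [0.001 0.015 0.117]
scene 114 x [-25.   -5.1  12. ] mid -6.5 y [32.8 45.7 58.4] mid 45.6 mean -5.8 45.6 z [112.3 124.1 130.7] dx [-16.9  -7.4  11.9] dy [32.4 46.3 53.7]
scene 3 x [-22.7  11.1  12.5] mid -5.1 y [-40.3 -38.4 -16.5] mid -28.4 mean 0.1 -31.6 z [113.9 124.5 124.7] dx [-13.6  10.6  11.8] dy [-39.9 -38.  -22.9]
scene 19 x [-93.7 -75.  -63.8] mid -78.8 y [-9.6  1.5 21. ] mid 5.7 mean -79.4 3.7 z [113.  123.2 131.7] dx [-84.9 -75.6 -70. ] dy [-4.9  0.8 15. ]
plate scene 950 [111.  113.2 115.5] edge y [30.5 80.7] edge x [-189.6  -84. ] slope [-0.001 -0.007  0.113]
plate scene 633 [111.  113.1 115.5] edge y [-79.2 -30.3] edge x [-189.8  -90.6] slope [0.001 0.011 0.114]
```

Relative to the gap, the flap needs about +62 mm along cabinet x, −0.6 mm in y and −3.2 mm in z. I go 34 mm first, then re-measure.

```bash
python3 -m creep '[[[0.02,-0.003,-0.008],[0,0,0]],[[0.04,-0.005,-0.008],[0,0,0]],[[0.06,-0.007,-0.008],[0,0,0]],[[0.075,-0.009,-0.008],[0,0,0]],[[0.0845,-0.01,-0.008],[0,0,0]],[[0.0845,-0.01,-0.008],[0,0,0]],[[0.0845,-0.01,-0.008],[0,0,0]]]'; python3 - <<'E'
from h import *
o=arm.get_obs();M=R.from_rotvec(o["eef_rot"]).as_matrix(); print(o["position"],np.degrees(np.arctan2(M[1,1],M[0,1])),M[:,2].round(4),o["contact_force"].round(2))
ims=[]
for n in("top","scene"):
    im,w=cloud(n); cv2.imwrite(f"pics/{n}6.png",im); np.save(f"pics/{n}6.npy",w); ims.append(im)
    for y in((.018,.06),(-.06,-.018)): ext(n,im,w,-.025,.012,*y)
    ext(n,im,w,-.045,-.008,-.0215,.0215); ext(n,im,w,-.034,-.008,-.0215,.0215)
    J=np.array([.5155,.0315]); a=(w[...,:2]-J)@EX; b=(w[...,:2]-J)@EY; z=w[...,2]
    m=(a>-.17)&(a<-.05)&(np.abs(b)<.1)&(z>.09)&(z<.125)&(im.max(2)>60)
    print("plate",n,m.sum(),np.round(np.percentile(z[m],[5,50,95])*1e3,1),"edge y",np.round(np.percentile(b[m],[.5,99.5])*1e3,1),"edge x",np.round(np.percentile(a[m],[.5,99.5])*1e3,1),"slope",np.linalg.lstsq(np.c_[a[m],b[m],np.ones(m.sum())],z[m],rcond=None)[0].round(3))
# flap plate yaw from scene depth: left edge fit
    for s in(1,-1):
        xs=np.arange(-.145,-.06,.006); e=[]
        for x in xs:
            k=m&(np.abs(a-x)<.003); e.append(np.percentile(s*b[k],98)*s if k.sum()>8 else np.nan)
        e=np.array(e); g=np.isfinite(e); 
        if g.sum()>5: print("edge",s,"yaw rel cab deg",np.degrees(np.polyfit(xs[g],e[g],1)[0]).round(2),g.sum())
cv2.imwrite("pics/crop6.png",np.vstack([cv2.resize(ims[0][205:265,170:250],(400,300),interpolation=2),cv2.resize(ims[1][210:270,200:280],(400,300),interpolation=2)]))
E
```

```text
t: 15.18
position: [0.4267, 0.0401, 0.3071]
eef_rot: [-0.16, -3.137, -0.0]
contact_force: [0.3, 0.5, -3.5]
grip_width: 0.15
gripper_force: 50.0
[0.42673234 0.04010254 0.30708426] 84.15868400265806 [-3.e-04  0.e+00 -1.e+00] [ 0.25  0.51 -3.52]
top 140 x [-11.2   0.5  11.9] mid 0.4 y [21.7 36.6 51.8] mid 36.8 mean 0.4 36.7 z [113.6 130.9 136.5] dx [-11.2  -0.1  11.8] dy [22.1 35.6 51. ]
top 130 x [-16.1   0.4  11.7] mid -2.2 y [-52.4 -37.9 -20.9] mid -36.6 mean 0.2 -37.7 z [125.1 131.3 136.5] dx [-16.3  -0.1  11.6] dy [-52.8 -38.5 -21.5]
top 87 x [-28.  -21.1 -15.5] mid -21.8 y [-18.1   2.2  19. ] mid 0.4 mean -21.3 1.7 z [123.9 130.7 135.7] dx [-28.1 -21.4 -15.6] dy [-18.7   1.4  18.2]
top 87 x [-28.  -21.1 -15.5] mid -21.8 y [-18.1   2.2  19. ] mid 0.4 mean -21.3 1.7 z [123.9 130.7 135.7] dx [-28.1 -21.4 -15.6] dy [-18.7   1.4  18.2]
plate top 52 [110.2 112.9 116. ] edge y [-80.5 -63.5] edge x [-155.3  -50.2] slope [0.016 0.011 0.116]
scene 68 x [-24.4  -8.6   9.1] mid -7.6 y [43.6 50.2 58.9] mid 51.2 mean -8.3 50.4 z [112.2 122.4 130.2] dx [-17.4 -10.4  10.5] dy [40.6 49.7 53.8]Trac
[... 392 characters left out ...]
ound(np.percentile(s,[1,50,99]),1)
                        ~~~~~~~~~~~~~^^^^^^^^^^^^^
    return _quantile_unchecked(
        a, q, axis, out, overwrite_input, method, keepdims, weights)
    return _ureduce(a,
                    func=_quantile_ureduce_func,
    ...<5 lines>...
                    overwrite_input=overwrite_input,
                    method=method)
    r = func(a, **kwargs)
    result = _quantile(arr,
                       quantiles=q,
    ...<2 lines>...
                       out=out,
                       weights=wgt)
    slices_having_nans = np.isnan(arr[-1, ...])
                                  ~~~^^^^^^^^^
IndexError: index -1 is out of bounds for axis 0 with size 0
```

Depth is consistent. The knuckle's leading edge is 27–28 mm short and its height matches (130.7 against 131.1). The lateral error is about 0.5 mm. I enter slowly and watch the force.

```bash
python3 -m creep '[[[0,-0.0012,0],[0,0,0]],[[0.01,-0.0022,0],[0,0,0]],[[0.02,-0.0032,0],[0,0,0]],[[0.03,-0.0042,0],[0,0,0]],[[0.04,-0.0052,0],[0,0,0]],[[0.04,-0.0052,0],[0,0,0]]]'; python3 - <<'E'
from h import *
o=arm.get_obs();p=o["position"][:2]-[.5155,.0315]; print("tcp in cab",(p@EX*1e3).round(2),(p@EY*1e3).round(2),o["contact_force"].round(2),o["ft_torque"].round(2))
ims=[]
for n in("top","scene"):
    im,w=cloud(n); cv2.imwrite(f"pics/{n}7.png",im); np.save(f"pics/{n}7.npy",w); ims.append(im)
cv2.imwrite("pics/crop7.png",np.vstack([cv2.resize(ims[0][205:265,170:250],(400,300),interpolation=2),cv2.resize(ims[1][210:270,200:280],(400,300),interpolation=2)]))
w=np.load("pics/scene7.npy");im=ims[1]
a=(w[...,:2]-[.5155,.0315])@EX; b=(w[...,:2]-[.5155,.0315])@EY; z=w[...,2]
m=(a>-.17)&(a<-.04)&(np.abs(b)<.1)&(z>.09)&(z<.125)&(im.max(2)>60)
print("plate",m.sum(),np.percentile(z[m],50)*1e3,"edge y",np.round(np.percentile(b[m],[.5,99.5])*1e3,1),"edge x",np.round(np.percentile(a[m],[.5,99.5])*1e3,1),"slope",np.linalg.lstsq(np.c_[a[m],b[m],np.ones(m.sum())],z[m],rcond=None)[0].round(3))
for s in(1,-1):
    xs=np.arange(-.125,-.05,.006); e=[]
    for x in xs:
        k=m&(np.abs(a-x)<.003); e.append(np.percentile(s*b[k],98)*s if k.sum()>8 else np.nan)
    e=np.array(e); g=np.isfinite(e)
    if g.sum()>5: print("edge",s,"yaw rel cab deg",np.degrees(np.polyfit(xs[g],e[g],1)[0]).round(2),g.sum(),np.round(e*1e3,1))
E
```

```text
t: 16.02
position: [0.4433, 0.0379, 0.3071]
eef_rot: [0.16, 3.137, 0.0]
contact_force: [0.7, -0.6, -2.9]
grip_width: 0.15
gripper_force: 50.0
tcp in cab -72.5 -0.82 [ 0.7  -0.56 -2.94] [ 0.09 -0.14  0.03]
plate 2120 109.45408339763863 edge y [-78.1  79.9] edge x [-142.8  -40.9] slope [ 0.005 -0.     0.11 ]
edge 1 yaw rel cab deg 0.33 13 [78.  77.8 77.5 77.1 79.1 77.3 78.1 79.1 75.9 79.  78.2 77.3 78.8]
edge -1 yaw rel cab deg -0.56 13 [-75.9 -73.2 -75.6 -75.2 -74.1 -75.4 -75.3 -75.6 -74.9 -73.9 -72.8 -77.1
 -76.7]
```

View pics/crop7.png

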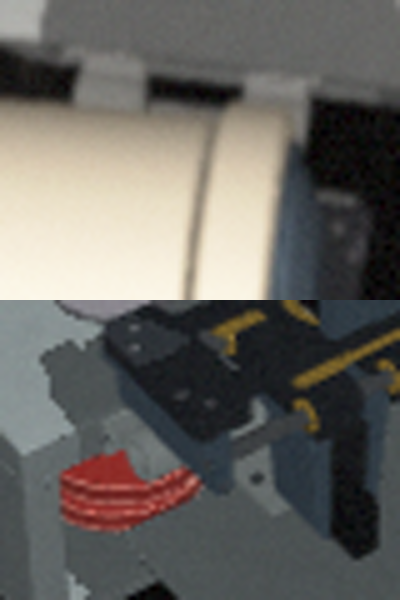

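Contact-free at mid entry: the top crop has the knuckle under the wrist, and in the scene crop the left knuckle (115,450) is unobstructed. I refine the offsets by orthorectified edge profiles from the earlier frames.

```bash
cat >> h.py <<'E'
def ortho(n,im,z,x0,x1,y0,y1,s=.0005):
    J=np.array([.5155,.0315]); A,B=np.mgrid[x0:x1:s,y0:y1:s]; P=J+A[...,None]*EX+B[...,None]*EY
    P=np.dstack([P,np.full(A.shape,z)]).reshape(-1,3); p=arm.camera_params(n); M=R.from_rotvec(p["orientation"]).as_matrix()
    c=(P-p["position"])@M; uv=c[:,:2]/c[:,2:]*[p["camera_matrix"][0,0],p["camera_matrix"][1,1]]+p["camera_matrix"][:2,2]
    uv=uv.reshape(A.shape+(2,)).astype(np.float32); return cv2.remap(im.max(2).astype(np.float32),uv[...,0],uv[...,1],cv2.INTER_LINEAR)
def edges(q,c0,k=4,s=.0005,thr=2.5):
    g=np.gradient(cv2.GaussianBlur(q.reshape(-1,1).astype(np.float32),(1,9),2)[:,0]); i=[j for j in range(3,len(g)-3) if abs(g[j])==abs(g[j-3:j+4]).max() and abs(g[j])>thr]
    return [(round((c0+j*s)*1e3,1),round(float(g[j]),1)) for j in i]
E
python3 - <<'E'
from h import *
T0=cv2.imread("pics/top0.png");T5=cv2.imread("pics/top5.png");T6=cv2.imread("pics/top6.png");S0=cv2.imread("pics/scene0.png");S7=cv2.imread("pics/scene7.png");S5=cv2.imread("pics/scene5.png")
pr=lambda t,n,im,z,x0,x1,y0,y1,ax:print(t,edges(ortho(n,im,z,x0,x1,y0,y1).mean(ax),x0 if ax==1 else y0))
print("-- x profiles top")
for t,im in(("T0",T0),("T5",T5)):
    pr(t+" kn L x","top",im,.118,-.03,.03,.027,.047,1); pr(t+" kn R x","top",im,.118,-.03,.03,-.048,-.03,1)
    pr(t+" cab back x","top",im,.130,.12,.17,-.06,.06,1)
pr("T5 flap x","top",T5,.121,-.1,-.03,-.014,.014,1); pr("T6 flap x","top",T6,.118,-.05,-.005,-.012,.014,1)
print("-- y profiles top")
for t,im in(("T0",T0),("T5",T5)): pr(t+" kn y","top",im,.124,-.006,.004,-.07,.07,0)
pr("T5 flap y","top",T5,.127,-.066,-.054,-.035,.035,0); pr("T6 flap y","top",T6,.124,-.025,-.018,-.022,.03,0)
print("-- cabinet sides"); 
pr("T0 top sides","top",T0,.130,.04,.13,-.12,.12,0); pr("S0 top sides","scene",S0,.130,.1,.14,-.12,.12,0); pr("S0 back x","scene",S0,.130,.12,.17,-.08,-.02,1)
print("-- flap plate in scene")
for t,im,z in(("S5",S5,.1144),("S7",S7,.1108)):
    pr(t+" rear x","scene",im,z,-.21,-.11,.03,.07,1); pr(t+" left y","scene",im,z,-.17 if t=="S5" else -.12,-.12 if t=="S5" else -.07,.05,.1,0)
E
```

```text
-- x profiles top
T0 kn L x [(-12.5, 13.1), (7.0, -3.4), (13.0, 5.0), (21.5, -4.4)]
T0 kn R x [(-12.5, 13.1), (7.0, -3.4), (13.0, 5.1), (22.0, -4.7)]
T0 cab back x [(124.0, 2.6), (152.0, -10.8)]
T5 kn L x [(-12.5, 8.3), (25.0, 4.5)]
T5 kn R x [(-12.5, 8.3), (21.5, -2.6), (27.0, 5.9)]
T5 cab back x [(152.5, -10.9)]
T5 flap x [(-46.5, -7.2)]
T6 flap x [(-13.0, -7.1)]
-- y profiles top
T0 kn y [(-53.5, 15.9), (-22.0, -16.3), (21.5, 13.5), (53.5, -16.4)]
T5 kn y [(-54.0, 9.3), (-22.0, -9.9), (20.0, 8.9), (53.5, -9.2)]
T5 flap y [(-22.5, 8.5), (21.0, -9.9)]
T6 flap y [(21.0, -9.2)]
-- cabinet sides
T0 top sides [(-100.5, 12.2), (-20.0, -3.5), (99.5, -11.8)]
S0 top sides [(-96.5, 13.9), (-38.5, -3.0), (-28.0, -5.2), (0.5, 2.6), (18.0, 5.5), (102.0, -7.9)]
S0 back x [(145.0, -6.4), (156.0, 8.4), (168.0, -2.7)]
-- flap plate in scene
S5 rear x [(-205.0, -7.3), (-195.0, 10.4)]
S5 left y [(83.0, -9.2)]
S7 rear x [(-202.5, -7.0), (-145.5, 9.2)]
S7 left y [(82.5, -8.4)]
```

Edge profiles settle it: jamb at x +0.6, y −0.2 in my cabinet frame, and the flap's bore 63.1 mm ahead of the TCP. So 10.1 mm remain, plus about 0.4 mm in +y.

```bash
python3 -m creep '[[[0.006,0,0],[0,0,0]],[[0.012,-0.0004,0],[0,0,0]],[[0.018,-0.0008,0],[0,0,0]],[[0.023,-0.0012,0],[0,0,0]],[[0.0255,-0.0015,0.0004],[0,0,0.0006]],[[0.0255,-0.0015,0.0004],[0,0,0.0006]],[[0.0255,-0.0015,0.0004],[0,0,0.0006]],[[0.0255,-0.0015,0.0004],[0,0,0.0006]]]'; python3 - <<'E'
from h import *
o=arm.get_obs();M=R.from_rotvec(o["eef_rot"]).as_matrix();p=o["position"][:2]-[.5155,.0315]; print("tcp in cab",(p@EX*1e3).round(2),(p@EY*1e3).round(2),o["position"][2].round(4),np.degrees(np.arctan2(M[1,1],M[0,1])).round(2),M[:,2].round(4),o["contact_force"].round(2),o["ft_torque"].round(2))
ims=[]
for n in("top","scene"):
    im,w=cloud(n); cv2.imwrite(f"pics/{n}8.png",im); np.save(f"pics/{n}8.npy",w); ims.append(im)
cv2.imwrite("pics/crop8.png",np.vstack([cv2.resize(ims[0][205:265,170:250],(400,300),interpolation=2),cv2.resize(ims[1][210:270,200:280],(400,300),interpolation=2)]))
a=(w[...,:2]-[.5155,.0315])@EX; b=(w[...,:2]-[.5155,.0315])@EY; z=w[...,2]
m=(a>-.15)&(a<-.04)&(np.abs(b)<.1)&(z>.09)&(z<.125)&(im.max(2)>60)
print("plate",m.sum(),np.percentile(z[m],50)*1e3,"slope",np.linalg.lstsq(np.c_[a[m],b[m],np.ones(m.sum())],z[m],rcond=None)[0].round(4))
pr=lambda t,n,im,z,x0,x1,y0,y1,ax:print(t,edges(ortho(n,im,z,x0,x1,y0,y1).mean(ax),x0 if ax==1 else y0))
pr("rear x","scene",im,.1108,-.18,-.1,.03,.07,1);pr("left y","scene",im,.1108,-.11,-.06,.05,.1,0)
E
```

```text
t: 17.12
position: [0.4531, 0.0374, 0.3073]
eef_rot: [-0.157, -3.138, -0.0]
contact_force: [-0.2, -0.7, -3.0]
grip_width: 0.148
gripper_force: 50.0
tcp in cab -62.66 -0.38 0.3073 84.26 [-0.  0. -1.] [-0.15 -0.74 -2.97] [ 0.02 -0.16 -0.02]
plate 1947 109.67492937387013 slope [ 0.0066 -0.0003  0.1103]
rear x [(-135.5, 9.3)]
left y [(83.0, -7.0)]
```

```bash
python3 - <<'E'
from h import *
# scene bias check: vertical edges/corners of the cabinet knuckle L end face and cabinet top, unobstructed frame 0
S0=cv2.imread("pics/scene0.png");S8=cv2.imread("pics/scene8.png")
pr=lambda t,n,im,z,x0,x1,y0,y1,ax:print(t,edges(ortho(n,im,z,x0,x1,y0,y1).mean(ax),x0 if ax==1 else y0,thr=1.5))
pr("S0 front top edge x","scene",S0,.130,0,.05,.06,.09,1); pr("T0 front top edge x","top",cv2.imread("pics/top0.png"),.130,0,.05,.06,.09,1)
pr("S0 left side y","scene",S0,.130,.04,.12,.08,.12,0)
E
```

```text
S0 front top edge x [(15.5, 5.4)]
T0 front top edge x [(14.5, 4.1), (22.0, 7.5)]
S0 left side y [(101.5, -7.7)]
```

The bores are aligned within about half a millimetre. The tool is level, there is no contact force beyond the flap's weight (3 N), and the grip is firm. I hand in.

```bash
python3 -c "
from cell import arm
o=arm.get_obs();print(o['t'],o['contact_force'].round(1),o['gripper_force']);print(arm.job_done())"
```

```text
17.225 [-0.5  0.6 -3.1] 49.998918771743774
the job is handed in; nothing more can be done
None
```

The job is handed in at 17.2 s: the isolator is at its off stop, and the gripper holds the flap level with its knuckle in the cabinet's gap, the bores lined up to about 1 mm by my measurements (the scene camera alone left about 2 mm of doubt along x) and no contact force beyond the flap's own weight.

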